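# Seat the specimen board in its notches and close the keeper

## Robot

A 7-joint arm with a two-finger parallel gripper is mounted at the origin on a cart in front of the work surface, level with it; the furniture and walls round the work are solid. World frame = base frame: x ahead of the robot, y to its left, z up, the work surface at z = 0. Lengths are in m, angles in rad, forces in N, time in s.
With the tool pointing down it reaches from about 0.4 to 0.85 m from the base axis. Payload 10.4 kg.
Tool frame: the origin (TCP) lies midway between the tips of the shut fingers; the grasp point (between the pads) lies 19 mm behind it; z points along the fingers, y is the line along which they close (so a half turn about z gives the same grasp; the last joint's range is limited). The gripper opens to 87 mm and grips with 3 to 60 N. Pads are 19 mm wide; open, the fingers measure 117 mm over their backs; the gripper's body (75 mm by 190 mm) begins 51 mm behind the grasp point.
Start: joints at [1.263, 0.332, -0.065, 1.46, 0.022, 1.35, -0.088], TCP at [0.176, -0.6, 0.223] pointing down, gripper open.
Joint ranges: [-2.6, 2.6], [-0.5, 2.12], [-1.47, 1.34], [0.16, 2.42], [-1.27, 4.41], [0.06, 2.06], [-2.6, 2.6]. Speed limits (rad/s): [2.22, 2.22, 2.79, 2.79, 3.14, 3.14, 3.14].

## Interface

Orientations are given as a unit quaternion [x, y, z, w].
In Python, from bench import r gives the robot as it stands.
- The arm moves only by the tool arm_command, never from a script. Its argument "moves" is one flat list of numbers, 4 for each row, row after row: the shift along the tool's x, y, z in cm, then the turn about the tool's z in degrees. A call has 1 to 12 rows; each row shifts and turns the commanded pose from where the row before left it, along the tool's axes as they then stand; what a row does not reach is not made up. A row lasts 1/12 s, in which the tool goes at most 41.7 mm and 7.16 degrees, less where a joint would pass 70% of its speed; a pose out of reach is approached as far as the arm can. A call with a gripper value outside its range is refused whole. "fingers" is the opening in per cent of the stroke, from 0 (shut) to 100 (fully open), set as the call begins (left out, the last holds). The fingers move at their own pace and stop on an object; "squeeze" is the grip in N (left out, the last holds). Time passes only in rows, so rows that do not move let the fingers close. It gives the time, the measured TCP pose, the force, the opening and the grip force at its end, in the units of the state.
- r.read_state(): the state, without advancing time (a new reading comes with each control period).
- r.camera(name): name is "scene" or "top"; returns the picture (400x640x3 uint8, red, green, blue); there is no depth.
- r.camera_info(name): a dict with "fx", "fy", "cx", "cy" (pixels), "origin" and "attitude" of the camera in the world. Camera axes: x right, y up, looking along -z (the intrinsics and any distortion apply to the point x, -y, -z); pixel columns grow to the right and rows downward; lengths in m; the calibration is good to about 2 mm. A picture is of the moment at which its call begins. camera_info takes no time and is no camera call.
- r.close_job(): hands the job in; it is judged then, once.
The state is a dict: "time": time; "joint_positions": joint angles; "joint_vel": joint speeds; "joint_torque": joint torques, N m; "ee_pos": TCP position; "eef_rot": TCP orientation; "ft_force": force on the tool from outside, world axes, zero at the start; "torque": the same for the moment, N m; "width": finger opening in m; "grip_force": force on a finger pad.
Only numpy, scipy, OpenCV 4.12 (cv2) and the standard library are available. Lean on these libraries where they do the work, as an engineer would, in place of code of your own. Each camera call takes 0.05 s, during which the arm holds its last target. There are 200 camera calls.

## Task

Push the specimen board along its rails by its thumb tab, away from you, until you feel it drop down into the locating notches, then push the keeper round by its peg until it lies squarely across the seated board. Use only the fingertips: lift nothing, leave the specimen mount standing in its nest on the board and do not disturb the other things; the order matters, the board first.

Things in the scene. Friction and masses are not known exactly. Their poses are not given: they have to be found in the camera images.
- bed: fixed slide bed: grey base plate 240 x 144 x 8 mm (bed x -120..120, y -56..88) with two steel rails along bed x, rail tops 24 mm above the worktop, side lips to 31 mm (outer faces y = +/-53). Origin: on the rails' centre line, half-way along, at worktop height. +x: the way the board is pushed; +y: the keeper's side. End stops 34 mm high stand on the rails
- home (a point): where board's origin lies when seated: bed x = 40, y = 0, z = 18 mm (play 2 mm in x, 1.5 mm in y); axes as the bed's. Each rail has two notches, 12 mm long and 8 mm deep. The far end stops are 20 mm beyond the seated board: a board flung far too fast may skip the notches and stop there; it can be pushed back by the other face of its tab
- board: loose aluminium board 84 (x) x 93 (y) x 6 mm on four 6 mm studs, 0.25-0.5 kg. Origin: centre, at the stud ends; axes as the bed's. On the rails its origin is 24 mm high, plate top 36; seated it has dropped 6 mm (18 and 30) and the notch walls stop it. Starts 60-110 mm short of home. Slippery (friction 0.2, slides with about 1 N), drops in by its weight if pushed below 50 mm/s, then resists (8 N tells)
- tab (a point): middle of the near (-x) face of the board's upright thumb tab, 25 mm above the board's origin. The tab is a plate 6 mm thick in x, 44 mm wide in y, along the board's near end, from the plate top up to 35 mm above the board's origin; push its near face towards the bed's +x
- mount: loose specimen: black resin disc 30 mm across, 16 mm high, standing on the board between four pins 8 mm high (1 mm play), centre at x = +10, y = -24 mm of the board. Origin: centre of its underside. It rides with the board
- keeper (a joint): angle of a steel turn bar (12 wide, 7 thick, underside 33 mm above the worktop) about the vertical axis at keeper_pivot; stays where left (1 N at the peg). 0: open, pointing along bed -x beside the rails; grows counter-clockwise from above; 1.57: closed, pointing along bed -y over the board; stops -0.6 and 1.62; starts -0.35 to 0.1. Clears a seated board by 3 mm, strikes one not dropped
- keeper_pivot (a point): axis of the keeper, fixed on the bed at x = +60, y = +66 mm, 36.5 mm above the worktop (half the bar's thickness)
- keeper_peg (a point): middle of the keeper's upright peg, a dark round pin 10 mm across from 38 to 64 mm above the worktop, 44 mm from the pivot at the bar's end (at the origin of this point 52 mm above the worktop). Push it sideways; when the keeper is closed it stands at y = +22 mm of the bed, above the board
- spare_mount: bystander: small black resin disc 25 mm across, 13 mm high, standing on the bed's side ledge (8 mm above the worktop), about x = -40, y = +70 mm of the bed; not to be moved. Origin: centre of its underside
- coupon: bystander: iron block 22 x 30 x 24 mm on the same ledge, about x = -88, y = +70 mm of the bed; not to be moved. Origin: centre of its underside
- lens_can: bystander: round canister with black cap, 38 mm across, 54 mm high, standing on the worktop; origin centre of its underside
- eyepiece: bystander: black eyepiece 39 mm across, 42 mm high, standing on the worktop; origin centre of its underside
- slide_box: bystander: small box with a green lid, 30 x 82 x 36 mm, on the worktop; origin centre of its underside
- tweezers: bystander: steel tweezers 136 x 17 x 10 mm lying on the worktop; origin centre of the underside
Things that resemble listed ones, but are neither listed nor needed, are in the scene too. What is shaped like the mount but brown is not meant.

How it is judged:
By the outcome, as a careful person would: the job done as asked, in the order asked, and still so for the second after the job is handed in, with the robot touching nothing.
It also fails if it takes over 45 s, if anything falls off the work surface, if the arm or the gripper's body presses on something with over 40 N, if the wrist force passes 120 N, or if a joint passes its speed limit or range.

## Working session

There is one attempt and no reset: what is moved stays moved. The work goes in short steps, Python scripts to look and compute and a tool call to move; the robot and the scene stay as the last step left them, time stands still between calls to the robot, and variables do not carry over. Pictures are saved under pics/ and viewed, at most 14 in all, crops included, and the job is handed in when it is done.

Besides the shell and the picture viewer there is one more tool, called as name(argument=value, ...), one argument or row to a line, values as JSON. arm_command: Moves the arm, as the interface text tells. Its arguments: {"type":"object","properties":{"moves":{"type":"array"},"fingers":{"type":"number"},"squeeze":{"type":"number"}},"required":["moves"]}

```bash
mkdir -p pics; ls
python3 - <<'E'
from bench import r
import cv2
for n in("scene","top"):
    im=r.camera(n); cv2.imwrite(f"pics/{n}0.png",im[:,:,::-1]); print(n,r.camera_info(n))
s=r.read_state(); print({k:s[k] for k in("time","ee_pos","eef_rot","ft_force","width")})
E
```

```text
pics
scene {'fx': 413.6019712125379, 'fy': 413.6019712125379, 'cx': 315.63860029673236, 'cy': 205.74130929711836, 'origin': array([0.02732797, 0.62591707, 0.73966987]), 'attitude': array([-0.13098526,  0.39092748,  0.85846937, -0.3050392 ])}
top {'fx': 434.89469450047864, 'fy': 434.89469450047864, 'cx': 318.27961492431587, 'cy': 192.49847562246975, 'origin': array([0.37638829, 0.00442042, 1.1969709 ]), 'attitude': array([ 0.04991835, -0.02993895, -0.69874143,  0.71300226])}
{'time': 0.1, 'ee_pos': array([ 0.17550332, -0.59951278,  0.221857  ]), 'eef_rot': array([ 9.89878811e-01,  1.41913942e-01, -1.09447883e-04, -6.01169722e-04]), 'ft_force': array([0.23887582, 1.01797954, 0.7769571 ]), 'width': 0.08712614499661933}
```

View pics/scene0.png

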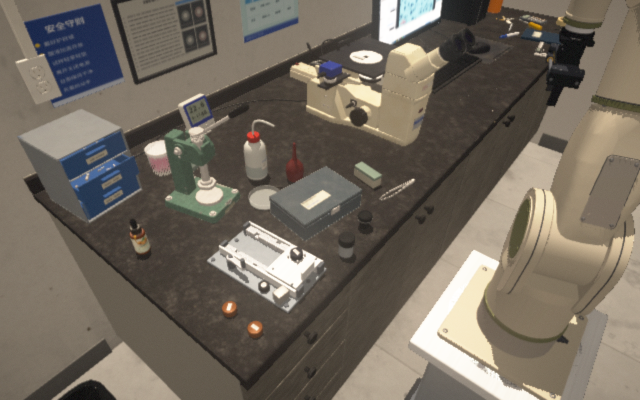

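View pics/top0.png

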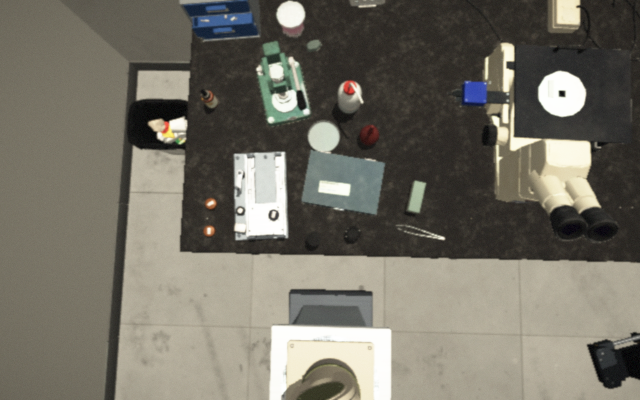

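The bed shows in the scene view around (268,262) and in the top view at (235–287, 152–240). The board is at the near end with the mount, and the keeper is on the left (+y) side. I'll zoom in on both.

```bash
cat > h.py <<'E'
import numpy as np,cv2
from scipy.spatial.transform import Rotation as R
from bench import r
def cam(n):
    c=r.camera_info(n); return c,R.from_quat(c["attitude"]).as_matrix(),np.array(c["origin"])
def ray(n,u,v):
    c,M,o=cam(n); d=M@np.array([(u-c["cx"])/c["fx"],-(v-c["cy"])/c["fy"],-1]); return o,d/np.linalg.norm(d)
def onz(n,u,v,z):
    o,d=ray(n,u,v); return o+d*(z-o[2])/d[2]
def two(a,b):
    o1,d1=ray("scene",*a);o2,d2=ray("top",*b)
    t=np.linalg.lstsq(np.c_[d1,-d2],o2-o1,rcond=None)[0]
    p,q=o1+d1*t[0],o2+d2*t[1]; return (p+q)/2,np.linalg.norm(p-q)
def proj(n,p):
    c,M,o=cam(n); q=M.T@(np.array(p)-o); return np.array([c["cx"]-c["fx"]*q[0]/q[2],c["cy"]+c["fy"]*q[1]/q[2]])
def crop(n,x,y,w,h,k,out):
    im=r.camera(n)[:,:,::-1]; cv2.imwrite(out,cv2.resize(im[y:y+h,x:x+w],None,fx=k,fy=k,interpolation=cv2.INTER_CUBIC))
E
python3 - <<'E'
from h import *
print(r.camera_info("top").keys())
crop("top",220,140,80,110,5,"pics/t1.png"); crop("scene",200,215,133,100,6,"pics/s1.png")
for n in("scene","top"):print(R.from_quat(r.camera_info(n)["attitude"]).as_matrix().round(2))
print(onz("top",262,195,0.01),onz("scene",268,262,.01))
E
```

```text
dict_keys(['fx', 'fy', 'cx', 'cy', 'origin', 'attitude'])
[[-0.78  0.42 -0.46]
 [-0.63 -0.51  0.59]
 [ 0.01  0.75  0.66]]
[[ 0.02  0.99 -0.11]
 [-1.    0.02 -0.03]
 [-0.03  0.11  0.99]]
[0.50094611 0.19446809 0.01      ] [0.50106215 0.19597566 0.01      ]
```

View pics/t1.png

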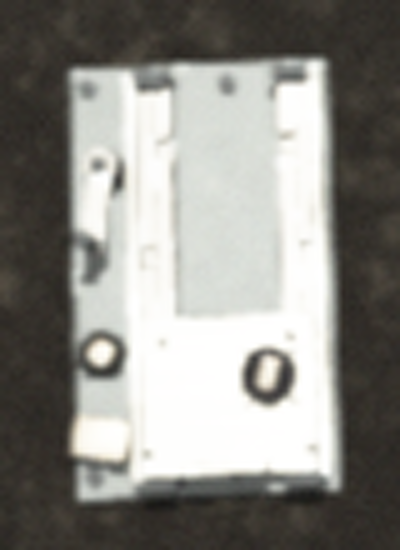

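View pics/s1.png

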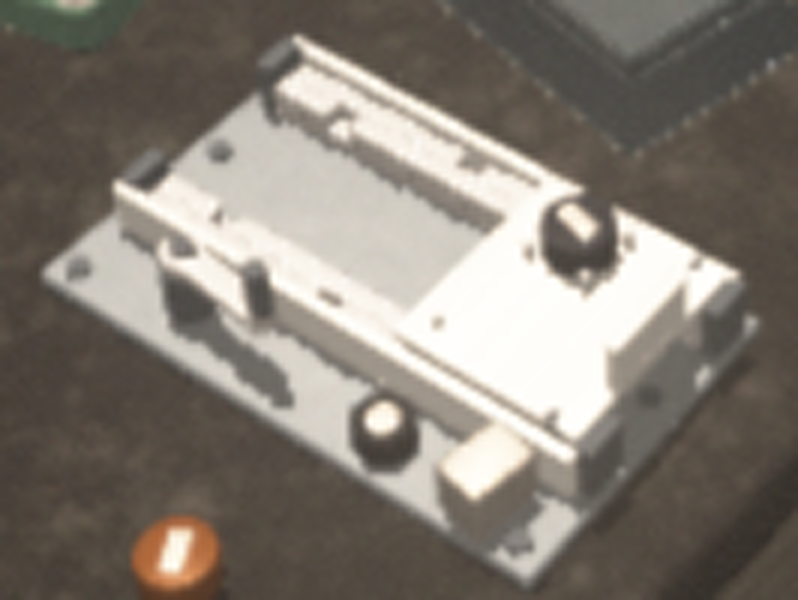

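The top crop shows the base plate corners, the keeper (pivot at about (98,165), peg at about (90,250)) and the mount at (268,375). The scene crop shows the near tab face with top edge (607,345)–(685,285), and the peg with its top at (258,265). Next I'll fit the bed frame.

```bash
cat >> h.py <<'E'
T=lambda x,y:((x+.5)/5-.5+220,(y+.5)/5-.5+140)
S=lambda x,y:((x+.5)/6-.5+200,(y+.5)/6-.5+215)
E
python3 - <<'E'
from h import *
t=[onz("top",*T(*p),.008)[:2] for p in[(69,68),(327,60),(340,490),(78,500)]]
s=[onz("scene",*S(*p),.008)[:2] for p in[(42,272),(760,322),(528,588)]]
loc=np.array([[120,88],[120,-56],[-120,-56],[-120,88]])/1e3
print(np.round(t,4),np.round(s,4))
def fit(A,B):
    a,b=A.mean(0),B.mean(0); H=(A-a).T@(B-b); th=np.arctan2(H[0,1]-H[1,0],H[0,0]+H[1,1])
    Q=np.array([[np.cos(th),-np.sin(th)],[np.sin(th),np.cos(th)]]); o=b-Q@a; print("th",np.degrees(th),"o",o,"res",((A@Q.T+o-B)*1e3).round(1).tolist()); return Q,o
fit(loc,np.array(t)); fit(loc[[0,2,3]],np.array(s))
Q,o=fit(np.r_[loc,loc[[0,2,3]]],np.r_[t,s]); np.savez("bed.npz",Q=Q,o=o)
B=lambda p:(Q.T@(p[:2]-o)*1e3).round(1)
for nm,p,z in[("tabtopL",S(607,345),.059),("tabtopR",S(685,283),.059),("tabbotL",S(612,395),.036),("peg top",S(258,265),.064),("pivot",S(185,245),.04),("mount top",S(580,222),.052)]:print(nm,B(onz("scene",*p,z)))
for nm,p,z in[("mount top",T(268,375),.052),("peg top",T(85,243),.064),("pivot",T(98,165),.04),("board far edge",T(230,316),.036),("spare",T(102,353),.021),("coupon",T(99,438),.032),("tab bottom",T(230,474),.036)]:print(nm,B(onz("top",*p,z)))
for a,b in[((580,222),(268,375)),((258,265),(85,243)),((185,245),(98,163)),((383,420),(102,353)),]:
    p,e=two(S(*a),T(*b));print(p.round(4),e.round(4),B(p))
E
```

```text
[[0.6171 0.2793]
 [0.624  0.1349]
 [0.3857 0.1205]
 [0.3772 0.2638]] [[0.6167 0.2806]
 [0.3866 0.1239]
 [0.376  0.2686]]
th 3.4363583065617025 o [0.50199379 0.18366228] res [[-0.6, -0.6], [1.1, 0.1], [-0.2, 0.1], [-0.3, 0.5]]
th 3.2610958031728416 o [0.5019748  0.18671061] res [[0.1, 0.8], [-1.3, 0.1], [1.2, -0.9]]
th 3.270571641855399 o [0.50196191 0.18497015] res [[-0.4, 0.3], [0.9, 1.1], [-0.4, 1.7], [-0.1, 2.1], [0.1, -0.9], [-1.3, -1.7], [1.1, -2.6]]
tabtopL [-104.1   22.3]
tabtopR [-109.6  -17.1]
tabbotL [-107.7   24.4]
peg top [16.6 70. ]
pivot [61.9 64.7]
mount top [-57.1 -23.2]
mount top [-58.5 -25.5]
peg top [14.  68.1]
pivot [59.4 65.6]
board far edge [-24.9  -3.7]
spare [-41.1  68.8]
coupon [-87.6  68.8]
tab bottom [-109.5   -1.9]
[0.4461 0.157  0.0506] 0.0024 [-57.4 -24.7]
[0.5134 0.2549 0.0636] 0.0032 [15.4 69.1]
[0.5587 0.2538 0.0415] 0.0006 [60.6 65.4]
[0.4582 0.2528 0.0176] 0.0023 [-39.8  70.2]
```

arm_command(
  moves=[0,0,0,6.5,0,0,0,6.5,1.3,-3.15,0,0,1.3,-3.15,0,0,1.3,-3.15,0,0,1.3,-3.15,0,0,1.3,-3.15,0,0,1.3,-3.15,0,0,2.4,-2.8,0,0,2.4,-2.8,0,0,2.4,-2.8,0,0,2.4,-2.8,0,0],
  fingers=0,
  squeeze=20,
)

```text
time: 1.2
ee_pos: [0.3325, -0.2877, 0.2227]
eef_rot: [1.0, 0.029, 0.0, 0.0]
ft_force: [1.6, -0.9, -0.1]
width: 0.0149
grip_force: 0.0
```

arm_command(
  moves=[2.4,-2.8,0,0,1.6,-3.2,0,0,1.6,-3.2,0,0,1.6,-3.2,0,0,1.6,-3.2,0,0,1.6,-3.2,0,0,0.2,-3.7,0,0,0.2,-3.7,0,0,0.2,-3.7,0,0,0.2,-3.7,0,0],
)

```text
time: 2.03
ee_pos: [0.4238, 0.0544, 0.2226]
eef_rot: [1.0, 0.029, 0.0, 0.0]
ft_force: [1.3, -0.0, 0.1]
width: 0.0005
grip_force: 0.0
```

```bash
cat >> h.py <<'E'
def st():
    b=np.load("bed.npz"); s=r.read_state(); p=s["ee_pos"]; e=R.from_quat(s["eef_rot"]).as_matrix()
    print("t",round(s["time"],2),"bed mm",(b["Q"].T@(p[:2]-b["o"])*1e3).round(1),"z",round(p[2]*1e3,1),"yaw-bed",round(np.degrees(np.arctan2(e[1,0],e[0,0]))-3.27,1),"F",np.round(s["ft_force"],1),"w",round(s["width"],4))
E
python3 -c "from h import *;st()"
```

```text
t 2.03 bed mm [ -85.5 -125.9] z 222.6 yaw-bed 0.0 F [ 1.3 -0.   0.1] w 0.0005
```

arm_command(
  moves=[-1.05,-3.15,0,0,-1.05,-3.15,0,0,-1.05,-3.15,0,0,-1.05,-3.15,0,0,0,0,3.5,0,0,0,3.5,0,0,0,2.5,0,0,0,1.5,0,0,0,0,0],
)

```text
time: 2.78
ee_pos: [0.373, 0.1753, 0.1098]
eef_rot: [1.0, 0.029, -0.002, 0.0]
ft_force: [-1.1, 0.1, -0.1]
width: 0.0007
grip_force: 0.0
```

Run:
```python
from h import *
st(); crop("scene",200,190,133,120,5,"pics/s2.png")
```

```text
t 2.78 bed mm [-129.3   -2.3] z 109.8 yaw-bed 0.1 F [-1.1  0.1 -0.1] w 0.0007
```

View pics/s2.png

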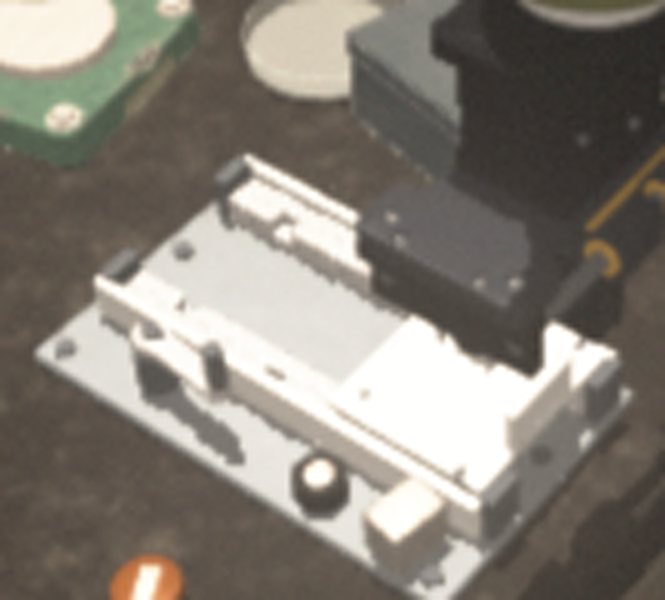

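The dark gripper body is above the near half of the bed. The tab top edge is still visible at about (510–570, 410–360), just in front of the fingers. Descending now.

arm_command(
  moves=[0,0,2.5,0,0,0,2.5,0,0,0,1.2,0,0,0,0.8,0,0,0,0,0,0.3,0,0,0,0.3,0,0,0,0,0,0,0],
)

```text
time: 3.5
ee_pos: [0.3826, 0.1766, 0.0437]
eef_rot: [1.0, 0.029, 0.001, -0.0]
ft_force: [-0.0, -0.3, -0.1]
width: 0.0005
grip_force: 0.0
```

arm_command(
  moves=[0.1,0,0.4,0,0.3,0,0,0,0.3,0,0,0,0.3,0,0,0,0.3,0,0,0,0.3,0,0,0,0.3,0,0,0,0.3,0,0,0,0.3,0,0,0,0.3,0,0,0,0.3,0,0,0,0.3,0,0,0],
)

```text
time: 4.5
ee_pos: [0.4153, 0.1783, 0.0385]
eef_rot: [1.0, 0.029, 0.0, 0.0]
ft_force: [-1.9, -0.2, -0.2]
width: 0.0003
grip_force: 0.7
```

Run:
```python
from h import *
st(); crop("top",220,140,80,110,5,"pics/t2.png")
```

```text
t 4.5 bed mm [-86.9  -1.7] z 38.5 yaw-bed 0.0 F [-1.9 -0.2 -0.2] w 0.0003
```

View pics/t2.png

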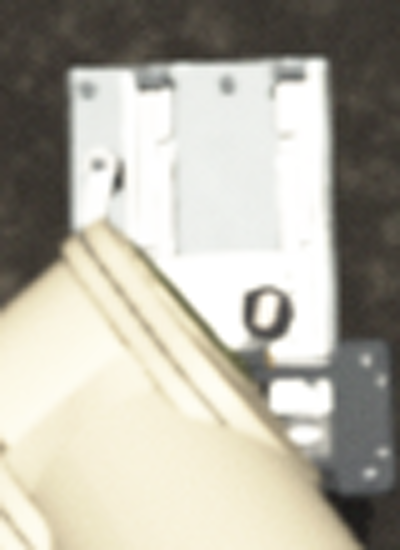

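The board follows: its far edge moved from row 316 to row 253 in the crop, and the mount rides with it at (268,312). I'll keep pushing.

arm_command(
  moves=[0.3,0,0,0,0.3,0,0,0,0.3,0,0,0,0.3,0,0,0,0.3,0,0,0,0.3,0,0,0,0.3,0,0,0,0.3,0,0,0,0.3,0,0,0,0.3,0,0,0,0.3,0,0,0,0.3,0,0,0],
)

```text
time: 5.55
ee_pos: [0.4512, 0.1804, 0.0385]
eef_rot: [1.0, 0.029, 0.0, 0.0]
ft_force: [-2.8, 0.6, 1.1]
width: 0.0005
grip_force: 1.1
```

arm_command(
  moves=[0.3,0,0,0,0.3,0,0,0,0.3,0,0,0,0.3,0,0,0,0.3,0,0,0,0.3,0,0,0,0.3,0,0,0,0.3,0,0,0,0.3,0,0,0],
)

```text
time: 6.3
ee_pos: [0.4782, 0.182, 0.0385]
eef_rot: [1.0, 0.029, 0.0, 0.0]
ft_force: [-2.3, -0.8, 1.5]
width: 0.0007
grip_force: 1.1
```

```bash
python3 -c "from h import *;st()"
```

```text
t 6.3 bed mm [-23.9  -1.6] z 38.5 yaw-bed 0.0 F [-2.3 -0.8  1.5] w 0.0007
```

arm_command(
  moves=[0.25,0,0,0,0.25,0,0,0,0.25,0,0,0],
)

```text
time: 6.55
ee_pos: [0.486, 0.1824, 0.0386]
eef_rot: [1.0, 0.029, 0.0, -0.0]
ft_force: [0.3, -0.1, 0.2]
width: 0.0005
grip_force: 0.0
```

arm_command(
  moves=[0.25,0,0,0],
)

```text
time: 6.63
ee_pos: [0.4884, 0.1825, 0.0386]
eef_rot: [1.0, 0.029, 0.0, -0.0]
ft_force: [-1.1, -1.0, 0.7]
width: 0.0007
grip_force: 0.8
```

arm_command(
  moves=[0.2,0,0,0],
)

```text
time: 6.72
ee_pos: [0.4901, 0.1826, 0.0385]
eef_rot: [1.0, 0.029, -0.0, 0.0]
ft_force: [-1.9, -0.2, 1.8]
width: 0.0004
grip_force: 0.9
```

arm_command(
  moves=[0.2,0,0,0],
)

```text
time: 6.8
ee_pos: [0.4914, 0.1827, 0.0384]
eef_rot: [1.0, 0.029, -0.001, 0.0]
ft_force: [-10.6, -1.3, 4.1]
width: 0.0007
grip_force: 5.8
```

arm_command(
  moves=[0.2,0,0,0],
)

```text
time: 6.88
ee_pos: [0.4915, 0.1827, 0.0379]
eef_rot: [1.0, 0.029, -0.002, 0.001]
ft_force: [-17.1, -1.6, 7.6]
width: 0.0003
grip_force: 8.5
```

The force jumped to 17 N, so the board is against the notch walls. I'll back off and verify.

arm_command(
  moves=[-0.6,0,0,0,-1.5,0,0,0,-1.5,0,0,0,0,0,-2,0,0,0,-3,0,0,0,-3,0,0,-3.8,-1,0,0,-3.8,0,0,0,-2.4,0,0,0,0,0,0],
)

```text
time: 7.72
ee_pos: [0.4508, 0.2864, 0.1295]
eef_rot: [0.999, 0.032, 0.001, -0.002]
ft_force: [-0.8, -0.3, -0.5]
width: 0.0006
grip_force: 0.0
```

Run:
```python
from h import *
st(); crop("top",220,140,80,110,5,"pics/t3.png");crop("scene",200,215,133,100,6,"pics/s3.png")
a,b=[cv2.imread(f"pics/{n}.png") for n in("t3","s3")]
cv2.imwrite("pics/c3.png",cv2.resize(np.hstack([a,np.vstack([cv2.resize(b,(640,480)),np.zeros((70,640,3),np.uint8)])]),(800,423)))
```

```text
t 7.72 bed mm [-45.3 104.1] z 129.5 yaw-bed 0.4 F [-0.8 -0.3 -0.5] w 0.0006
```

View pics/s3.png

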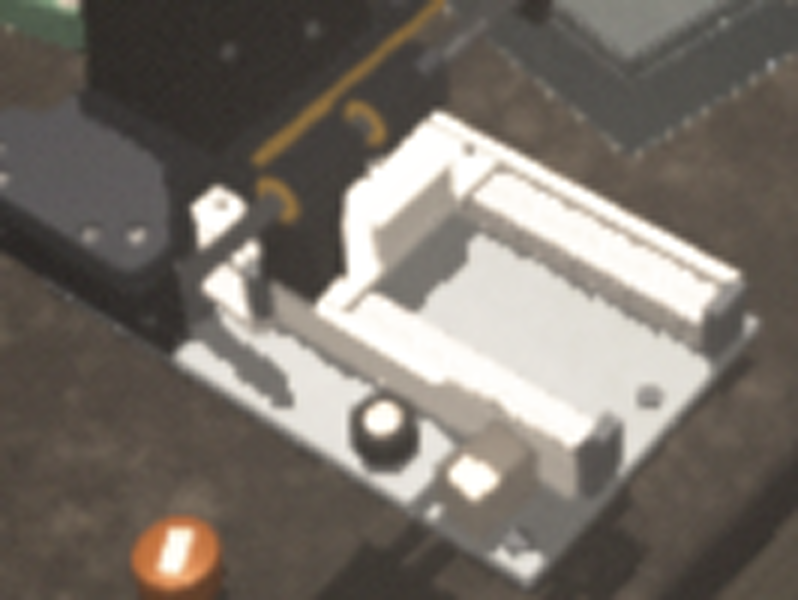

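The tab is now near the bed middle, with its near-face top edge at (372,225)–(455,165). The board corner near (465,150) lies below the lip. The keeper hasn't moved. I'll check the tab's height numerically and compute the peg approach.

Run:
```python
from h import *
b=np.load("bed.npz");Q,o=b["Q"],b["o"];B=lambda p:(Q.T@(p[:2]-o)*1e3).round(1)
for z in(.053,.059):print(z,[B(onz("scene",*S(*p),z)) for p in[(372,225),(455,165)]])
for x,y,z in[(-2,22,53),(-2,-22,53),(-2,22,59),(-2,22,30),(-2,22,36),(-2,46,30),(-2,46,36)]:
    w=np.r_[Q@[x/1e3,y/1e3]+o,z/1e3];u=proj("scene",w);print(x,y,z,((u-[200,215]+.5)*6-.5).round(0))
```

```text
0.053 [array([ 3.6, 24.2]), array([ -1.5, -17.6])]
0.059 [array([-0.3, 28.1]), array([ -5.5, -13.3])]
-2 22 53 [388. 228.]
-2 -22 53 [463. 159.]
-2 22 59 [386. 217.]
-2 22 30 [392. 269.]
-2 22 36 [391. 259.]
-2 46 30 [349. 309.]
-2 46 36 [348. 298.]
```

View pics/t3.png

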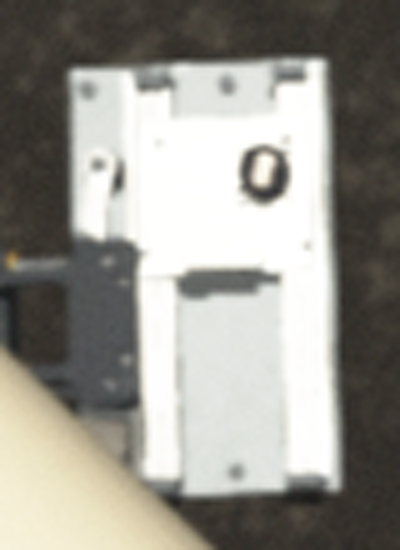

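The board is seated: in the top crop its far edge is at row 116, 20 mm short of the stops at row 80. The mount is at (265,173). The tab width and height also match the dropped state. Now the keeper: go behind the peg with the tool turned 45° and keep that heading through the arc.

arm_command(
  moves=[1.05,0.4,0,0,1.05,0.4,0,0,1.05,0.4,0,0,1.05,0.4,0,0,0,0,0,6.4,0,0,0,6.4,0,0,0,6.4,0,0,0,6.4,0,0,0,6.4,0,0,0,6.4,0,0,0,6.4,0,0,0,0],
)

```text
time: 8.82
ee_pos: [0.4908, 0.2628, 0.1143]
eef_rot: [0.978, -0.209, -0.008, 0.016]
ft_force: [-1.2, -1.1, 0.4]
width: 0.0005
grip_force: 0.0
```

```bash
python3 -c "from h import *;st()"
```

```text
t 8.82 bed mm [-6.7 78.3] z 114.3 yaw-bed -27.4 F [-1.2 -1.1  0.4] w 0.0005
```

```bash
python3 -c "
from h import *;st();s=r.read_state();print(np.round(s['joint_positions'],2),np.round(s['joint_vel'],2))"
```

```text
t 8.82 bed mm [-6.7 78.3] z 114.3 yaw-bed -27.4 F [-1.2 -1.1  0.4] w 0.0005
[-0.5   0.3  -0.09  1.74  0.04  1.14 -2.6 ] [ 0.18  0.   -0.26 -0.01  0.08  0.01 -0.  ]
```

arm_command(
  moves=[0,0,0,0,0,0,0,0],
)

```text
time: 8.98
ee_pos: [0.4901, 0.2638, 0.1146]
eef_rot: [0.978, -0.207, -0.008, 0.014]
ft_force: [-0.4, 0.6, -0.4]
width: 0.0004
grip_force: 0.0
```

```bash
python3 -c "
from h import *;st();s=r.read_state();print(np.round(s['joint_positions'],2),np.round(s['joint_vel'],2))"
```

```text
t 8.98 bed mm [-7.3 79.4] z 114.6 yaw-bed -27.1 F [-0.4  0.6 -0.4] w 0.0004
[-0.49  0.3  -0.11  1.74  0.04  1.14 -2.6 ] [ 0.04 -0.   -0.03  0.   -0.01 -0.   -0.  ]
```

arm_command(
  moves=[0,0,0,-6.5,0,0,0,-6.5,0,0,0,-6.5,0,0,0,-6.5,0,0,0,-6.5,0,0,0,-6.5,0,0,0,-6.5,0,0,0,-6.5,0,0,0,-6.5,0,0,0,-6.5,0,0,0,-6.5,0,0,0,0],
)

```text
time: 9.98
ee_pos: [0.4906, 0.2627, 0.1148]
eef_rot: [0.914, 0.405, -0.015, 0.006]
ft_force: [0.3, -0.1, -0.3]
width: 0.0005
grip_force: 0.0
```

```bash
python3 -c "
from h import *;st();s=r.read_state();print(np.round(s['joint_positions'],2),np.round(s['joint_vel'],2))"
```

```text
t 9.98 bed mm [-6.9 78.2] z 114.8 yaw-bed 44.5 F [ 0.3 -0.1 -0.3] w 0.0005
[-0.34  0.31 -0.28  1.74  0.1   1.14 -1.39] [-0.03 -0.    0.03  0.   -0.02 -0.   -0.21]
```

arm_command(
  moves=[0.9,-0.8,0,0,0,0,2.2,0,0,0,2.2,0,0,0,1.4,0,0,0,0.9,0,0,0,0,0],
)

```text
time: 10.48
ee_pos: [0.4877, 0.2737, 0.0456]
eef_rot: [0.916, 0.402, -0.017, 0.007]
ft_force: [-0.1, 0.3, 0.4]
width: 0.0008
grip_force: 0.0
```

Run:
```python
from h import *
st(); crop("scene",200,195,133,100,6,"pics/s4.png")
```

```text
t 10.48 bed mm [-9.2 89.4] z 45.6 yaw-bed 44.1 F [-0.1  0.3  0.4] w 0.0008
```

View pics/s4.png

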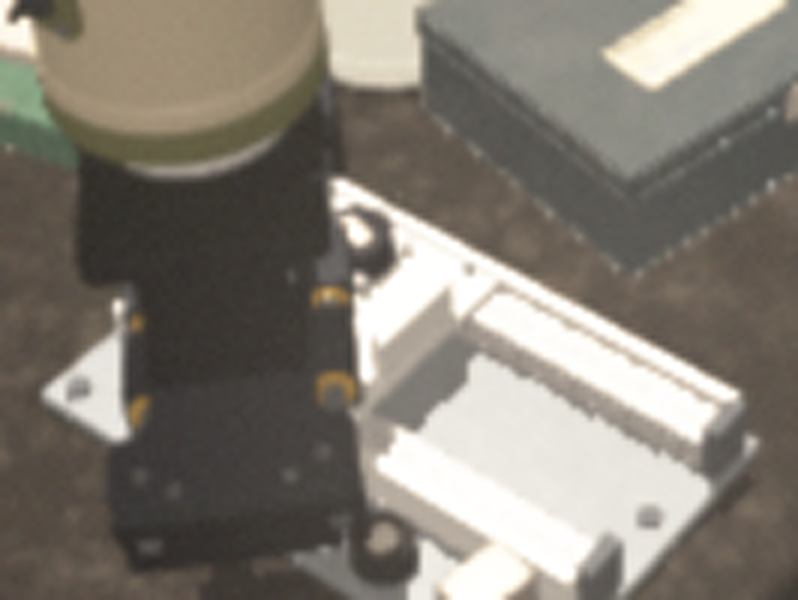

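The fingers are behind the peg, hidden by the gripper body at about (240,400). The spare mount at (383,540) is undisturbed and the board is still seated. I'll close in on the peg.

arm_command(
  moves=[0.3,0,-0.15,0,0,0.4,0,0,0,0.4,0,0,0,0.2,0,0,0,0.1,0,0],
)

```text
time: 10.95
ee_pos: [0.4996, 0.2681, 0.0492]
eef_rot: [0.915, 0.402, -0.015, 0.007]
ft_force: [-0.1, -0.0, -0.2]
width: 0.0003
grip_force: 0.0
```

```bash
python3 -c "from h import *;st()"
```

```text
t 10.95 bed mm [ 2.4 83.1] z 49.2 yaw-bed 44.2 F [-0.1 -0.  -0.2] w 0.0003
```

arm_command(
  moves=[-0.32,0.32,0,0,-0.28,0.35,0,0,-0.25,0.38,0,0,-0.21,0.4,0,0,-0.17,0.42,0,0,-0.12,0.43,0,0,-0.08,0.44,0,0,-0.03,0.45,0,0],
)

```text
time: 11.62
ee_pos: [0.5131, 0.2357, 0.0494]
eef_rot: [0.915, 0.403, -0.015, 0.007]
ft_force: [-1.4, 0.5, 0.3]
width: 0.0004
grip_force: 0.6
```

Run:
```python
from h import *
st(); crop("top",220,140,80,110,5,"pics/t5.png")
```

```text
t 11.62 bed mm [14.  50.1] z 49.4 yaw-bed 44.2 F [-1.4  0.5  0.3] w 0.0004
```

View pics/t5.png

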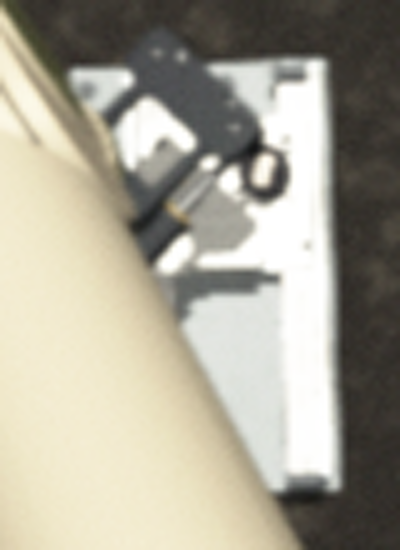

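The body covers the keeper in this view. The mount at (265,172) is unmoved, and the 1.5 N reaction shows the peg is being pushed. Continuing the arc.

arm_command(
  moves=[0.01,0.45,0,0,0.06,0.45,0,0,0.11,0.44,0,0,0.15,0.42,0,0,0.19,0.41,0,0,0.23,0.39,0,0,0.27,0.36,0,0],
)

```text
time: 12.25
ee_pos: [0.5415, 0.2239, 0.0489]
eef_rot: [0.915, 0.403, -0.015, 0.007]
ft_force: [-2.2, 0.8, 1.1]
width: 0.0004
grip_force: 0.4
```

Run:
```python
from h import *
st(); crop("scene",200,215,133,100,6,"pics/s5.png")
```

```text
t 12.25 bed mm [41.7 36.6] z 48.9 yaw-bed 44.2 F [-2.2  0.8  1.1] w 0.0004
```

View pics/s5.png

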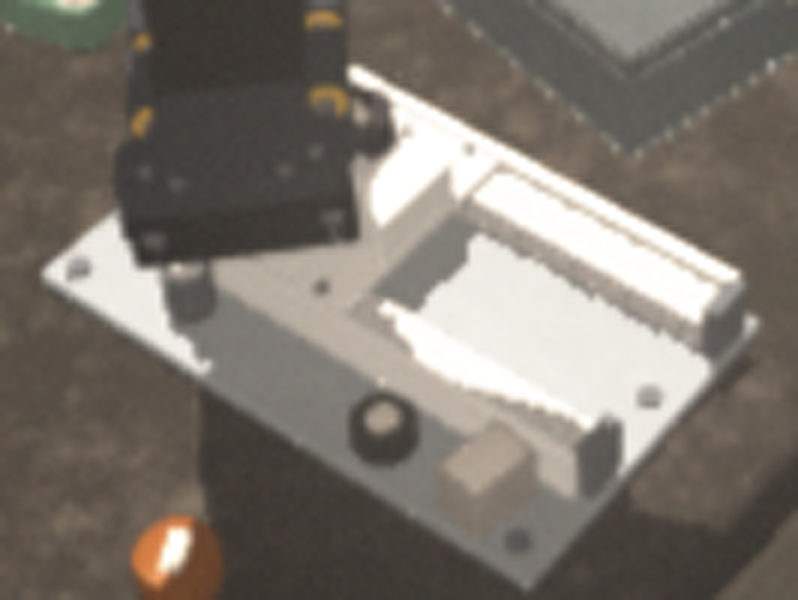

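The bar has left its open place and is under the gripper; only the pivot post shows at (188,290). One more step, then I'll back off and look.

arm_command(
  moves=[0.16,0.16,0,0,0.15,0.15,0,0,0,0,0,0],
)

```text
time: 12.55
ee_pos: [0.5456, 0.2244, 0.0488]
eef_rot: [0.915, 0.403, -0.015, 0.007]
ft_force: [-0.6, 0.2, -0.6]
width: 0.0007
grip_force: 0.0
```

```bash
python3 -c "from h import *;st()"
```

```text
t 12.55 bed mm [45.9 36.9] z 48.8 yaw-bed 44.3 F [-0.6  0.2 -0.6] w 0.0007
```

arm_command(
  moves=[-0.3,-0.5,0,0,-0.8,-0.8,0,0,-1.5,-1.5,0,0,0,0,-2.5,0,0,0,-3,0,-2.5,-2.5,-2,0,-2.7,-2.7,0,0,-2.7,-2.7,0,0,-2.7,-2.7,0,0,-1,-1,0,0,0,0,0,0],
)

```text
time: 13.47
ee_pos: [0.3418, 0.2187, 0.1287]
eef_rot: [0.915, 0.404, -0.015, 0.007]
ft_force: [1.3, 0.4, 1.0]
width: 0.0004
grip_force: 0.0
```

Run:
```python
from h import *
st(); crop("scene",200,215,133,100,6,"pics/s6.png"); crop("top",220,140,80,110,5,"pics/t6.png")
a=cv2.imread("pics/s6.png")[:420,:550]; b=cv2.imread("pics/t6.png")[:,:]; b=b[40:340,60:310]
c=np.zeros((420,800,3),np.uint8); c[:,:550]=a; c[:300,550:]=b; cv2.imwrite("pics/c6.png",c)
```

```text
t 13.47 bed mm [-158.    42.8] z 128.7 yaw-bed 44.4 F [1.3 0.4 1. ] w 0.0004
```

View pics/c6.png

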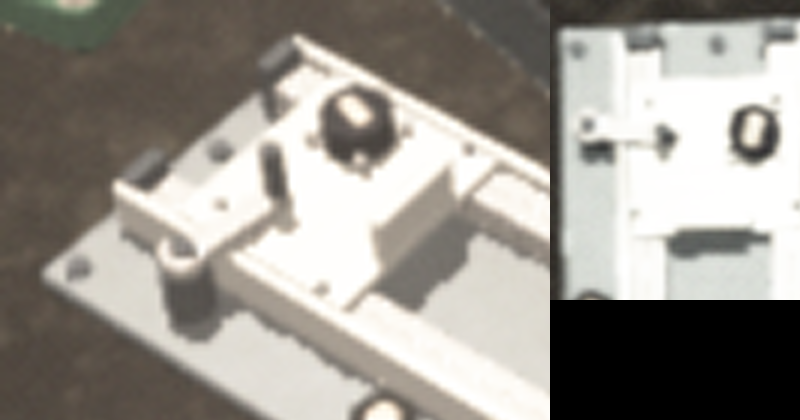

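The keeper lies across the board. In the scene crop the pivot is at (185,245) and the peg top at (268,152). In the top crop the peg is at about (172,175). I'll compute the angle.

Run:
```python
from h import *
b=np.load("bed.npz");Q,o=b["Q"],b["o"];B=lambda p:(Q.T@(p[:2]-o)*1e3).round(1)
for th in(1.4,1.5,1.57,1.62):
    w=np.r_[Q@[.06-.044*np.cos(th),.066-.044*np.sin(th)]+o,0]
    for z in(.064,.04):
        w[2]=z; print(th,z,"scene",((proj("scene",w)-[200,215]+.5)*6-.5).round(0),"top",((proj("top",w)-[220,140]+.5)*5-.5).round(0))
w=np.r_[Q@[.06,.066]+o,.04]
print("pivot",((proj("scene",w)-[200,215]+.5)*6-.5).round(0),((proj("top",w)-[220,140]+.5)*5-.5).round(0))
a=cv2.resize(cv2.imread("pics/s6.png")[100:340,120:360],(480,480)); c=cv2.resize(cv2.imread("pics/t6.png")[130:230,70:210],(448,320)); 
m=np.zeros((480,800,3),np.uint8); m[:,:480]=a; m[:320,480:]=c[:,:320]; cv2.imwrite("pics/c7.png",m)
```

```text
1.4 0.064 scene [274. 146.] top [169. 168.]
1.4 0.04 scene [281. 189.] top [177. 175.]
1.5 0.064 scene [267. 140.] top [170. 159.]
1.5 0.04 scene [273. 184.] top [178. 167.]
1.57 0.064 scene [261. 136.] top [170. 154.]
1.57 0.04 scene [267. 180.] top [178. 161.]
1.62 0.064 scene [257. 134.] top [170. 150.]
1.62 0.04 scene [263. 178.] top [178. 157.]
pivot [186. 249.] [ 97. 164.]
```

View pics/c7.png

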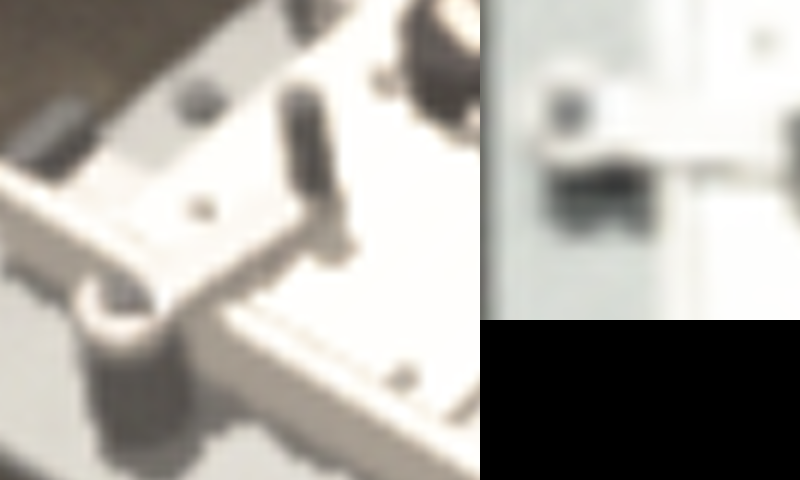

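In the enlarged views the peg top is at scene crop (270,146), its base at (276,195) and the pivot at (184,246). That puts the angle at about 1.38, roughly 8 mm of peg travel short, because the fingertips are thinner than I assumed. I'll go back and finish the push.

arm_command(
  moves=[2.7,2.8,0,0,2.7,2.8,0,0,2.7,2.8,0,0,2.7,2.8,0,0,2.7,2.8,0,0,0,0,3,0,0,0,2.5,0,0,0,0,0],
)

```text
time: 14.23
ee_pos: [0.5363, 0.2202, 0.0633]
eef_rot: [0.915, 0.402, -0.019, 0.007]
ft_force: [-2.0, -0.8, -1.0]
width: 0.0006
grip_force: 0.0
```

```bash
python3 -c "from h import *;st()"
```

```text
t 14.23 bed mm [36.3 33.3] z 63.3 yaw-bed 44.2 F [-2.  -0.8 -1. ] w 0.0006
```

arm_command(
  moves=[0.3,0,0.7,0,0,0,0.7,0,0,0,0,0],
)

```text
time: 14.48
ee_pos: [0.5399, 0.2244, 0.0548]
eef_rot: [0.915, 0.403, -0.015, 0.007]
ft_force: [-0.8, -0.8, -0.4]
width: 0.0001
grip_force: 0.0
```

```bash
python3 -c "from h import *;st()"
```

```text
t 14.48 bed mm [40.2 37.2] z 54.8 yaw-bed 44.3 F [-0.8 -0.8 -0.4] w 0.0001
```

arm_command(
  moves=[0.08,0.26,0.4,0,0.09,0.27,0,0,0.08,0.26,0,0,0.09,0.27,0,0,0,0,0,0],
)

```text
time: 14.9
ee_pos: [0.5505, 0.2199, 0.0514]
eef_rot: [0.915, 0.403, -0.015, 0.006]
ft_force: [0.1, 2.1, 0.6]
width: 0.0004
grip_force: 0.8
```

```bash
python3 -c "from h import *;st()"
```

```text
t 14.9 bed mm [50.5 32.1] z 51.4 yaw-bed 44.3 F [0.1 2.1 0.6] w 0.0004
```

arm_command(
  moves=[-0.3,-0.5,0,0,-0.8,-0.8,0,0,-1.5,-1.5,0,0,0,0,-2.5,0,0,0,-3,0,-2.5,-2.5,-2,0,-2.7,-2.7,0,0,-2.7,-2.7,0,0,-2.7,-2.7,0,0,-1,-1,0,0,0,0,0,0,0,0,0,0],
)

```text
time: 15.9
ee_pos: [0.3493, 0.2134, 0.131]
eef_rot: [0.915, 0.403, -0.015, 0.007]
ft_force: [1.0, -0.2, -0.9]
width: 0.0001
grip_force: 0.0
```

Run:
```python
from h import *
st(); crop("scene",200,215,133,100,6,"pics/s8.png"); crop("top",220,140,80,110,5,"pics/t8.png")
a=cv2.imread("pics/s8.png"); t=cv2.imread("pics/t8.png")
m=np.zeros((600,800,3),np.uint8); m[:480,:480]=cv2.resize(a[100:340,120:360],(480,480)); m[:440,480:]=cv2.resize(t,(320,440))
g=a[:,:,1]; 
# dark peg blob in old/new scene crops
for n in("s6","s8"):
    g=cv2.cvtColor(cv2.imread(f"pics/{n}.png"),cv2.COLOR_BGR2GRAY)[125:215,245:300]
    k,l,sx,c=cv2.connectedComponentsWithStats((g<120).astype(np.uint8)); print(n,[(s[:5].tolist(),q.round(1).tolist()) for s,q in zip(sx[1:],c[1:]) if s[4]>150])
cv2.imwrite("pics/c8.png",m)
```

```text
t 15.9 bed mm [-150.8   37.1] z 131.0 yaw-bed 44.3 F [ 1.  -0.2 -0.9] w 0.0001
s6 [([20, 28, 20, 48, 671], [29.6, 51.0])]
s8 [([2, 17, 23, 47, 668], [13.5, 39.9])]
```

View pics/c8.png

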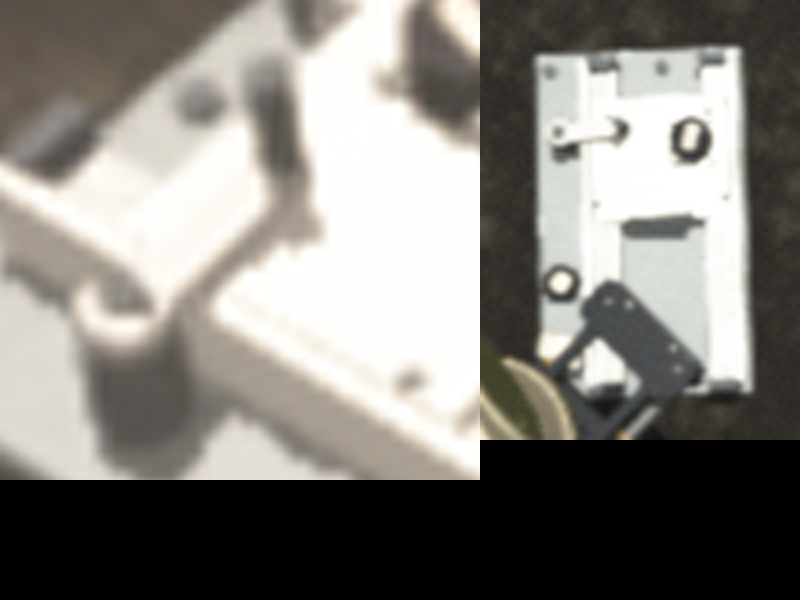

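The keeper lies square: in the top view the pivot at (558,132) and peg at (620,130) run parallel to the bed's far edge. The peg moved about 0.2 rad from 1.38–1.40, to about 1.58–1.60. The mount is in its nest, the board is seated, the bystanders are in place and the arm is clear. Handing in.

```bash
python3 -c "
from bench import r
print(r.close_job())"
```

```text
the job is handed in; nothing more can be done
None
```

The job is handed in: the board was pushed home and dropped into its notches (17 N resistance), then the keeper was pushed round to about 1.6 rad, square across the board, with the mount still in its nest and no bystander in view moved.

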